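# Put the dry cutting boards away by colour

### The arm

A 6-joint arm with a two-finger parallel gripper is mounted at the origin on a cart in front of the work surface, level with it; the furniture and walls round the work are solid. World frame = base frame: x ahead of the robot, y to its left, z up, the work surface at z = 0. Lengths are in m, angles in rad, forces in N, time in s.
With the tool pointing down it reaches from about 0.425 to 1.125 m from the base axis. Payload 14.9 kg.
Tool frame: the origin (TCP) lies at the very end of the fingers, on their centre line; the grasp point (between the pads) lies 19 mm behind it; z points along the fingers, y is the line along which they close (so a half turn about z gives the same grasp; the last joint's range is limited). The gripper opens to 91 mm and grips with 3 to 60 N. Pads are 32 mm wide; open, the fingers measure 118 mm over their backs; the gripper's body (76 mm by 178 mm) begins 60 mm behind the grasp point.
Start: joints at [1.222, 0.379, 1.734, -0, 1.028, -0.033], TCP at [0.217, 0.665, 0.214] pointing down, gripper open.
Joint ranges: [-2.77, 2.77], [-0.74, 2.19], [0, 2.66], [-1.06, 4.2], [0.31, 2.87], [-3.08, 3.08]. Speed limits (rad/s): [1.89, 1.89, 2.39, 3.14, 3.14, 3.14].

### API

Orientations are given as a unit quaternion [x, y, z, w].
In Python, from cell import env, grab_frame gives the robot as it stands. The module is installed in compiled form; this text tells all that it offers.
- The arm moves only by the tool servo_tool, never from a script. Its argument "motion" is a list of rows, each a list of 7 numbers: the shift along the world's x, y, z scaled (see below), then the turn, a rotation vector about the world's x, y, z scaled (see below), then the opening, from 0 (shut) to 1 (fully open). In form: [[dx, dy, dz, rx, ry, rz, jaw], ...]. A call has 1 to 8 rows; each row shifts and turns the commanded pose from where the row before left it; what a row does not reach is not made up. The controller multiplies each number of a shift by 0.03 m and each number of a turn by 0.12 rad. A row lasts 1/10 s, in which the tool goes at most 50 mm and 8.59 degrees, less where a joint would pass 70% of its speed; a pose out of reach is approached as far as the arm can. A call with a number of a shift or a turn outside -1 to 1 is refused whole. A call with a gripper value outside its range is refused whole. The fingers move at their own pace and stop on an object; "force" is the grip in N (left out, the last holds). Time passes only in rows, so rows that do not move let the fingers close. It gives the time, the measured TCP pose, the force, the opening and the grip force at its end, in the units of the state.
- env.read_state(): the state, without advancing time (a new reading comes with each control period).
- grab_frame(name): name is "scene" or "side" or "wrist"; returns a dict with "color" (384x512x3 uint8, blue, green, red), "vertical_fov" (degrees; the focal length in pixels is half the picture's height over the tangent of half this angle, whatever the lens; pixels are square), "cx", "cy" (the principal point, pixels), "k1" (the pictures are not rectified: a ray, as slopes to the right and down, at radius r is drawn at 1 + k1 r^2 times it, then the intrinsics apply), "R" (3x3) and "t" (3): a world point X has camera coordinates R X + t; the wrist camera has in their place "mount" (4x4, takes a point from camera to tool coordinates, whose origin is the TCP and whose axes are the flange's). Camera axes: x right, y down, z forward; pixel columns grow to the right and rows downward; lengths in m; the calibration is good to about 2 mm. A picture is of the moment at which its call begins: read the wrist's pose just before it. There is no depth.
- env.sign_off(): hands the job in; it is judged then, once.
The state is a dict: "time_s": time; "joint_positions": joint angles; "qd": joint speeds; "joint_efforts": joint torques, N m; "tool_pos": TCP position; "ee_rot": TCP orientation; "force": force on the tool from outside, world axes, zero at the start; "torque": the same for the moment, N m; "grip_width": opening from 0.0 (shut) to 1.0 (fully open); "gripper_force": force on a finger pad.
Only numpy, scipy, OpenCV 4.12 (cv2) and the standard library are available. Lean on these libraries where they do the work, as an engineer would, in place of code of your own. Each camera call takes 0.05 s, during which the arm holds its last target. There are 200 camera calls.

### The job

The four colour-coded cutting boards have dried in the draining rack. Put each one away upright in the holder of its own colour on the wooden board stand, roughly centred along the holder and standing right down on its floor, so that meat, fish and vegetables keep their own boards. Do not knock over or push aside the salt shaker that stands between the racks.

Things in the scene. Friction and masses are not known exactly. Their poses are not given: they have to be found in the camera images.
- board_red: red plastic cutting board, 190 x 125 x 12 mm, 0.19 to 0.38 kg, standing loose and upright on a long edge in the draining rack. Origin: middle of the underside; x along the 190 mm, y through the thickness, z up (top edge at 0.125). An 18 mm hole in one top corner: grip the middle of the top edge, in its top 40 mm, above the arches. Boards are alike but for colour and stand in any order.
- board_green: green plastic cutting board, 190 x 125 x 12 mm, 0.19 to 0.38 kg, standing loose and upright on a long edge in the draining rack. Origin: middle of the underside; x along the 190 mm, y through the thickness, z up (top edge at 0.125). An 18 mm hole in one top corner: grip the middle of the top edge, in its top 40 mm, above the arches. Boards are alike but for colour and stand in any order.
- board_yellow: yellow plastic cutting board, 190 x 125 x 12 mm, 0.19 to 0.38 kg, standing loose and upright on a long edge in the draining rack. Origin: middle of the underside; x along the 190 mm, y through the thickness, z up (top edge at 0.125). An 18 mm hole in one top corner: grip the middle of the top edge, in its top 40 mm, above the arches. Boards are alike but for colour and stand in any order.
- board_blue: blue plastic cutting board, 190 x 125 x 12 mm, 0.19 to 0.38 kg, standing loose and upright on a long edge in the draining rack. Origin: middle of the underside; x along the 190 mm, y through the thickness, z up (top edge at 0.125). An 18 mm hole in one top corner: grip the middle of the top edge, in its top 40 mm, above the arches. Boards are alike but for colour and stand in any order.
- drainer: draining rack, fixed: grey drip tray 235 x 285 mm with eight steel wire arches across it, 28 mm apart along y, tops 88 mm above the worktop. The boards stand in every second gap (24 mm clear), 56 mm apart, lengths along x, undersides 24 mm and top edges 149 mm above the worktop. Origin: middle of the underside; z up.
- holder_red: red holder, fixed: plastic shoe 185 (x) x 46 mm (y) with a wire arch along each side, for one board on edge, length along x. Origin: middle of its underside, 18 mm above the worktop; z up. Its floor is 6 mm above the origin; 30 mm clear between the arches, whose tops are 70 mm above the origin. Four holders stand side by side in any order, 56 mm apart, on a wooden base 205 x 250 mm.
- holder_green: green holder, fixed: plastic shoe 185 (x) x 46 mm (y) with a wire arch along each side, for one board on edge, length along x. Origin: middle of its underside, 18 mm above the worktop; z up. Its floor is 6 mm above the origin; 30 mm clear between the arches, whose tops are 70 mm above the origin. Four holders stand side by side in any order, 56 mm apart, on a wooden base 205 x 250 mm.
- holder_yellow: yellow holder, fixed: plastic shoe 185 (x) x 46 mm (y) with a wire arch along each side, for one board on edge, length along x. Origin: middle of its underside, 18 mm above the worktop; z up. Its floor is 6 mm above the origin; 30 mm clear between the arches, whose tops are 70 mm above the origin. Four holders stand side by side in any order, 56 mm apart, on a wooden base 205 x 250 mm.
- holder_blue: blue holder, fixed: plastic shoe 185 (x) x 46 mm (y) with a wire arch along each side, for one board on edge, length along x. Origin: middle of its underside, 18 mm above the worktop; z up. Its floor is 6 mm above the origin; 30 mm clear between the arches, whose tops are 70 mm above the origin. Four holders stand side by side in any order, 56 mm apart, on a wooden base 205 x 250 mm.
- salt_shaker: glass salt shaker with a grey top, 44 mm wide, 90 mm high, standing loose between the two racks; a bystander to leave alone. Origin: middle of its underside, z up. Taller things (a pepper mill, jars, a 324 mm crock of utensils) stand behind the racks, beyond x = 0.57.

How it is judged:
By the outcome, as a careful person would: the job done as asked, in the order asked, and still so for the second after the job is handed in, with the robot touching nothing.
It also fails if it takes over 122 s, if anything falls off the work surface, if the arm or the gripper's body presses on something with over 40 N, if the wrist force passes 120 N, or if a joint passes its speed limit or range.

## Working session

There is one attempt and no reset: what is moved stays moved. The work goes in short steps, Python scripts to look and compute and a tool call to move; the robot and the scene stay as the last step left them, time stands still between calls to the robot, and variables do not carry over. Pictures are saved under pics/ and viewed, at most 14 in all, crops included, and the job is handed in when it is done.

Besides the shell and the picture viewer there is one more tool, called after "Emit:" in YAML: its name, and indented under it one key for each argument. servo_tool: Moves the arm, as the interface text tells. Its arguments: {"type":"object","properties":{"motion":{"type":"array","items":{"type":"array","items":{"type":"number","minimum":-1,"maximum":1}}},"force":{"type":"number"}},"required":["motion"]}

```bash
mkdir -p pics; ls; python3 - <<'E'
from cell import env, grab_frame
import cv2,json,numpy as np,pickle
print(env.read_state())
for n in("scene","side","wrist"):
    f=grab_frame(n); cv2.imwrite(f"pics/{n}0.png",f["color"]); pickle.dump(f,open(f"{n}0.pkl","wb"))
    print(n,{k:(np.round(v,4).tolist()) for k,v in f.items() if k!="color"})
a=[cv2.imread(f"pics/{n}0.png") for n in("scene","side")]
E
```

```text
pics
{'time_s': 0.0, 'joint_positions': array([ 1.22171744e+00,  3.79405616e-01,  1.73476497e+00, -1.22750395e-05,
        1.02850656e+00, -3.32942923e-02]), 'qd': array([-0.00032487,  0.00191397,  0.00062627,  0.00125317,  0.00101338,
        0.00135774]), 'joint_efforts': array([ 2.50075238e-03, -7.63705444e+01, -4.34361506e+01,  6.50397269e-02,
        4.25105751e-02, -1.25473066e-04]), 'tool_pos': array([0.21726456, 0.66501921, 0.21329815]), 'ee_rot': array([ 1.57233918e-01,  9.87561239e-01, -5.33362416e-04, -9.78798370e-05]), 'force': array([-0.42583469,  0.72328988, -0.29372284]), 'torque': array([-0.01502826,  0.00131   ,  0.01991097]), 'gripper_force': 0.0, 'grip_width': 0.9943014507407744}
scene {'vertical_fov': 53.19, 'cx': 261.9854, 'cy': 195.9437, 'k1': -0.0763, 'R': [[0.3441, -0.9389, 0.0065], [-0.8191, -0.3036, -0.4866], [0.4589, 0.1621, -0.8736]], 't': [-0.1592, 0.4422, 0.7569]}
side {'vertical_fov': 44.9823, 'cx': 257.4569, 'cy': 195.2834, 'k1': -0.1452, 'R': [[0.3029, -0.9529, 0.0125], [-0.6299, -0.21, -0.7478], [0.7152, 0.2187, -0.6638]], 't': [-0.1324, 0.3675, 1.0117]}
wrist {'vertical_fov': 59.277, 'cx': 256.9527, 'cy': 195.855, 'k1': -0.0652, 'mount': [[0.0006, -0.9699, -0.2437, 0.0689], [1.0, 0.0005, 0.0006, 0.0011], [-0.0005, -0.2437, 0.9699, -0.1701], [0.0, 0.0, 0.0, 1.0]]}
```

View pics/scene0.png

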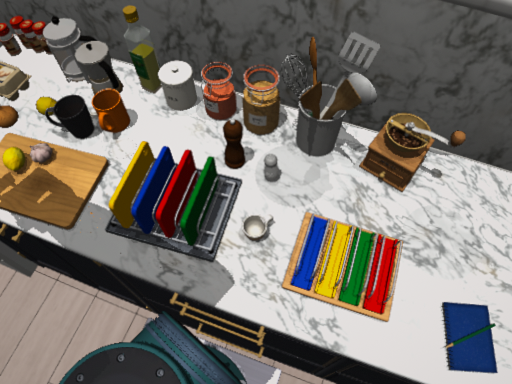

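View pics/side0.png

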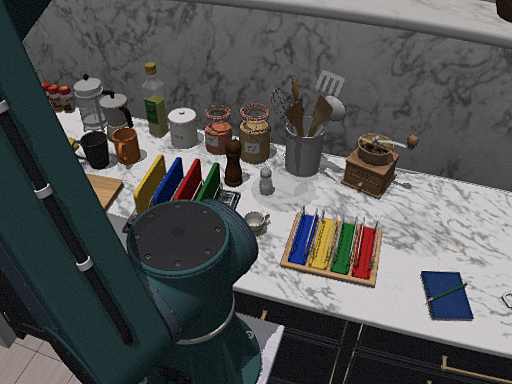

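View pics/wrist0.png

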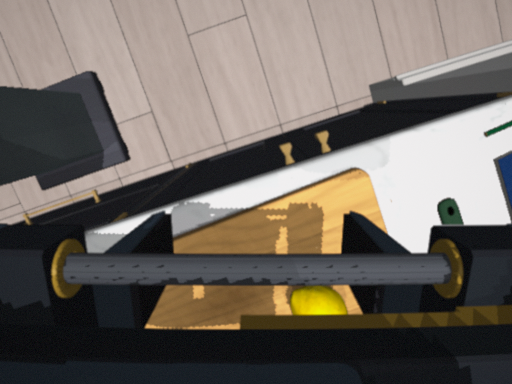

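```bash
python3 - <<'E'
import cv2
a=cv2.imread("pics/scene0.png")
cv2.imwrite("pics/c1.png",cv2.resize(a[135:265,100:250],None,fx=4.5,fy=4.5,interpolation=cv2.INTER_CUBIC))
cv2.imwrite("pics/c2.png",cv2.resize(a[205:325,275:410],None,fx=5,fy=5,interpolation=cv2.INTER_CUBIC))
E
```

```text
(no output)
```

View pics/c1.png

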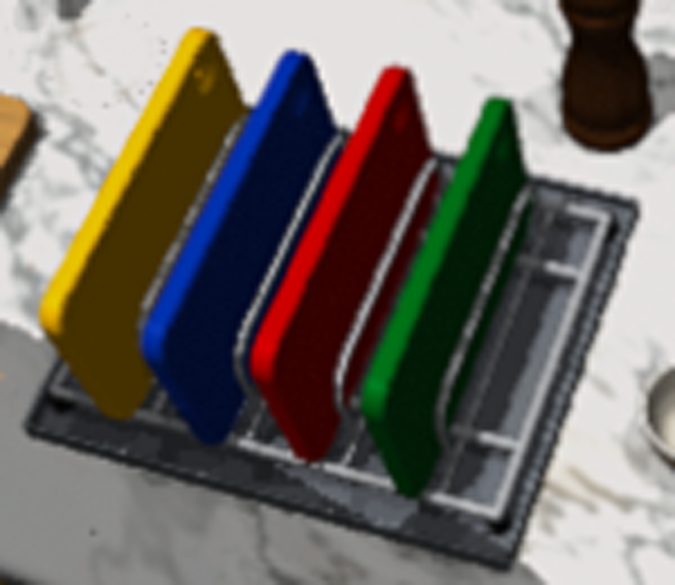

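View pics/c2.png

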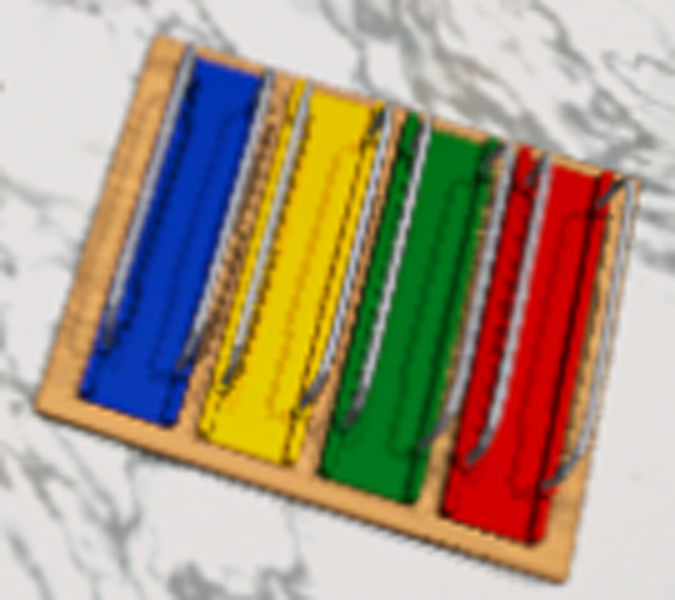

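```bash
cat > h.py <<'E'
import numpy as np,cv2,pickle
def ray(f,px,z,R=None,t=None):
    R=f["R"] if R is None else R; t=f["t"] if t is None else t
    R=np.array(R);t=np.array(t)
    fl=f["color"].shape[0]/2/np.tan(np.radians(f["vertical_fov"])/2)
    K=np.array([[fl,0,f["cx"]],[0,fl,f["cy"]],[0,0,1]])
    s=cv2.undistortPoints(np.array(px,float).reshape(-1,1,2),K,np.array([f["k1"],0,0,0.]),).reshape(-1,2)
    d=np.c_[s,np.ones(len(s))]@R; C=-R.T@t
    return C[:2]+d[:,:2]*((z-C[2])/d[:,2])[:,None]
def wristRt(f,s):
    from scipy.spatial.transform import Rotation as Ro
    M=np.eye(4);M[:3,:3]=Ro.from_quat(s["ee_rot"]).as_matrix();M[:3,3]=s["tool_pos"]
    T=np.linalg.inv(M@np.array(f["mount"])); return T[:3,:3],T[:3,3]
HUE={"red":(0,8),"green":(50,75),"yellow":(20,32),"blue":(105,125)}
def mask(im,c,vmin,vmax=255):
    h=cv2.cvtColor(im,cv2.COLOR_BGR2HSV);lo,hi=HUE[c]
    m=cv2.inRange(h,(lo,150,vmin),(hi,255,vmax))
    if c=="red": m|=cv2.inRange(h,(174,150,vmin),(180,255,vmax))
    return m
def rect(p):
    r=cv2.minAreaRect(p.astype(np.float32)*1000);b=cv2.boxPoints(r)
    e=[b[1]-b[0],b[2]-b[1]];e=max(e,key=np.linalg.norm);e=e*np.sign(e[0])
    return np.round(r[0],1),np.round(sorted(r[1]),1),np.round(np.degrees(np.arctan2(e[1],e[0])),2)
E
python3 - <<'E'
from h import *
for n in("scene","side"):
  f=pickle.load(open(f"{n}0.pkl","rb"));im=f["color"]
  print(n,"cam",-np.array(f["R"]).T@f["t"])
  for c,v in dict(red=130,green=80,yellow=170,blue=110).items():
    m=mask(im,c,v)
    for lab,z,lo,hi in(("board",.149,100,260),("holder",.024,275,410)):
      q=m.copy();q[:,:lo]=0;q[:,hi:]=0
      if lab=="holder": q=mask(im,c,50);q[:,:lo]=0;q[:,hi:]=0;q[:200]=0
      k,L,st,ce=cv2.connectedComponentsWithStats(q)
      if k<2: continue
      i=[j for j in range(1,k) if st[j,4]>=(6 if lab=="holder" else .5*st[1:,4].max())]
      ys,xs=np.where(np.isin(L,i)); p=ray(f,np.c_[xs,ys],z)
      print(c,lab,len(xs),p.mean(0).round(4)*1000,*rect(p))
f=pickle.load(open("scene0.pkl","rb"))
b=np.array([[155,38],[638,180],[565,580],[38,410]])/5+[275,205]-.4
P=ray(f,b,.018);print(P.round(4),P.mean(0),np.linalg.norm(P-np.roll(P,-1,0),axis=1))
T=np.array([[635,208],[510,565],[28,430]])/4.5+[100,135]-.4
P=ray(f,T,.012);print(P.round(4),(P[0]+P[2])/2,np.linalg.norm(P-np.roll(P,-1,0),axis=1))
print("salt base",ray(f,[[271,177]],0),"top",ray(f,[[270,157]],.09))
E
```

```text
scene cam [ 0.06965059 -0.13794212  0.87743322]
red board 548 [524.3 198.7] [536.3 208.8] [ 56.9 420.3] -1.05
red holder 1400 [ 416.3 -308.7] [ 424.2 -307.7] [ 48.4 189.5] 1.51
green board 334 [412.1 138.2] [418.2 138.9] [ 10.9 179.6] 4.43
green holder 1241 [ 414.1 -252.7] [ 421.9 -251.1] [ 45.9 185.8] 1.02
yellow board 312 [399.5 305.5] [403.7 305.9] [ 12.4 183.4] 5.19
yellow holder 1340 [ 413.4 -196.1] [ 421.2 -194.4] [ 47.2 189.4] 1.57
blue board 328 [402.4 250.7] [407.2 251.1] [ 12.4 181.8] 4.43
blue holder 1114 [ 409.9 -139.2] [ 417.3 -139.9] [ 43.6 182. ] 0.31
side cam [-0.4519272  -0.27018441  0.94805238]
red board 145 [408.9 198.1] [415.3 198.8] [ 10.3 176.6] 4.71
red holder 775 [ 413.9 -305.8] [ 423.8 -305.6] [ 47.1 192.7] 1.43
green board 137 [416.6 139.9] [422.2 140. ] [  9.2 161. ] 4.41
green holder 615 [ 410.1 -250.1] [ 418.6 -251.3] [ 43.5 182.3] 0.45
yellow board 146 [396.  307.2] [398.3 307.2] [ 11.5 178.9] 5.29
yellow holder 744 [ 409.6 -192.5] [ 418.7 -193.7] [ 45.7 188.9] 0.83
blue board 143 [399.2 251.9] [404.5 252.8] [ 10.5 181.6] 4.72
blue holder 730 [ 409.4 -135.9] [ 419.8 -136.6] [ 46.  192.2] 1.46
[[ 0.5153 -0.0972]
 [ 0.5229 -0.3424]
 [ 0.3217 -0.347 ]
 [ 0.3153 -0.1029]] [ 0.41878054 -0.22239396] [0.24532798 0.20127934 0.24413113 0.20010711]
[[0.5476 0.0911]
 [0.3204 0.0717]
 [0.2979 0.3532]] [0.42277469 0.22212253] [0.22802882 0.28240461 0.36203464]
salt base [[0.593849  0.0222081]] top [[0.59460754 0.02769291]]
```

Views show the boards yellow, blue, red, green from left to right at about (150,180), (163,190), (180,190) and (200,200) in the scene picture. The holders are blue, yellow, green, red at (310,252), (333,260), (357,267) and (381,272), and the salt shaker is at (271,168). Sizes and spacing fit the given ones: rack yaw is about 4.8°, holder yaw about 1.4°. I start with the yellow board.

Emit:
servo_tool:
  motion:
    - [0.52,-1,0.1,0,0,0.28,0.45]
    - [0.52,-1,0.1,0,0,0.28,0.45]
    - [0.52,-1,0.1,0,0,0.28,0.45]
    - [0.52,-1,0.1,0,0,0.28,0.45]
    - [0.52,-1,0.1,0,0,0.28,0.45]
    - [0.52,-1,0.1,0,0,0.28,0.45]
    - [0.52,-1,0,0,0,0.28,0.45]
    - [0.52,-1,0,0,0,0.28,0.45]
  force: 30

```text
time_s: 0.95
tool_pos: [0.3426, 0.4241, 0.2319]
ee_rot: [0.023, 1.0, -0.0, 0.0]
force: [0.2, 0.1, 0.0]
grip_width: 0.449
gripper_force: 0.0
```

Emit:
servo_tool:
  motion:
    - [0.52,-1,0,0,0,0.28,0.45]
    - [0.52,-1,0,0,0,0.28,0.45]
    - [0.52,-1,0,0,0,0.28,0.45]
    - [0.52,-0.9,0,0,0,0.28,0.45]
    - [0,0,0,0,0,0,0.45]
    - [0,0,0,0,0,0,0.45]
    - [0,0,0,0,0,0,0.45]

```text
time_s: 1.65
tool_pos: [0.4043, 0.3089, 0.2319]
ee_rot: [-0.044, 0.999, 0.0, -0.0]
force: [0.0, -0.0, 0.3]
grip_width: 0.45
gripper_force: 0.0
```

```bash
cat > look.py <<'E'
import sys
from h import *
from cell import env,grab_frame
from scipy.spatial.transform import Rotation as Ro
def st():
    s=env.read_state();R=Ro.from_quat(s["ee_rot"]).as_matrix()
    print("t",round(s["time_s"],2),"tcp",s["tool_pos"].round(4),"yaw y-axis",np.degrees(np.arctan2(R[1,1],R[0,1])).round(2),"zaxis",R[:,2].round(3),"grip",round(s["grip_width"],3),s["gripper_force"],"F",s["force"].round(1),"q",s["joint_positions"].round(2))
    return s
def shot(n,out):
    s=st();f=grab_frame(n);cv2.imwrite(f"pics/{out}.png",f["color"]);return s,f
E
python3 - <<'E'
from look import *
s,f=shot("wrist","w1")
R,t=wristRt(f,s)
for c,v in dict(red=130,green=80,yellow=170,blue=110).items():
  q=mask(f["color"],c,v);k,L,sta,ce=cv2.connectedComponentsWithStats(q)
  for i in range(1,k):
    if sta[i,4]>300:
      ys,xs=np.where(L==i);print(c,sta[i],*rect(ray(f,np.c_[xs,ys],.149,R,t)))
E
```

```text
t 1.65 tcp [0.4043 0.3089 0.2319] yaw y-axis 95.01 zaxis [-0.  0. -1.] grip 0.45 0.0 F [ 0.  -0.   0.3] q [ 0.61  0.05  2.11  0.    0.99 -1.05]
green [ 29 109  18  79 370] [377.3 137.6] [ 7.8 60.1] 4.68
green [ 43 222  17  31 313] [449.1 145. ] [10.9 26.2] 4.89
yellow [ 248   83   16  123 1733] [361.6 305.3] [11. 91.] 4.7
blue [ 173   82   17  123 1554] [365.5 250. ] [11.8 91.3] 2.65
```

View pics/w1.png

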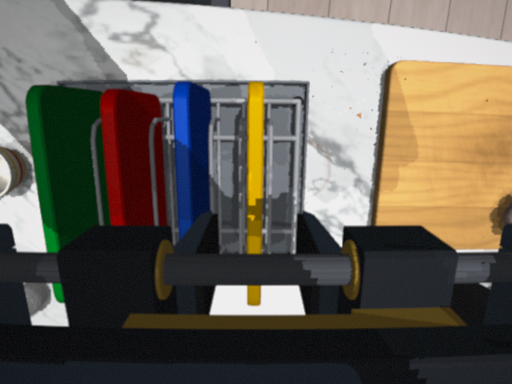

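The wrist view shows the yellow top edge centred between the open fingers, from (256,83) to (254,305). Next I check its ends before gripping.

```bash
python3 - <<'E'
from look import *
f=grab_frame("wrist");s=env.read_state();R,t=wristRt(f,s)
print(ray(f,[[256,83],[254,305],[40,86],[60,301],[192,83],[117,90]],.149,R,t))
q=mask(f["color"],"red",130);k,L,sta,ce=cv2.connectedComponentsWithStats(q)
for i in range(1,k):
    if sta[i,4]>40: ys,xs=np.where(L==i);print(sta[i],*rect(ray(f,np.c_[xs,ys],.149,R,t)))
E
```

```text
[[0.3161836  0.30194142]
 [0.49462347 0.3160024 ]
 [0.33013987 0.14285849]
 [0.50808908 0.14828479]
 [0.32007699 0.25604825]
 [0.32914878 0.20138886]]
[102 103  11  13 101] [343.3 194. ] [7.7 8.7] 4.14
[112 215  11  10  87] [428.6 200.4] [7.5 8.2] -84.64
```

Emit:
servo_tool:
  motion:
    - [0.03,-0.04,-1,0,0,0,0.45]
    - [0.03,0,-1,0,0,0,0.45]
    - [0,0,-1,0,0,0,0.45]
    - [0,0,-0.9,0,0,0,0.45]
    - [0,0,0,0,0,0,0.45]
    - [0,0,0,0,0,0,0.0]
    - [0,0,0,0,0,0,0.0]
    - [0,0,0,0,0,0,0.0]
  force: 30

```text
time_s: 2.55
tool_pos: [0.4071, 0.3078, 0.1163]
ee_rot: [-0.044, 0.999, 0.001, 0.001]
force: [0.2, -0.4, -0.5]
grip_width: 0.217
gripper_force: 0.0
```

Emit:
servo_tool:
  motion:
    - [0,0,0,0,0,0,0]
    - [0,0,0,0,0,0,0]
    - [0,0,0,0,0,0,0]

```text
time_s: 2.85
tool_pos: [0.4069, 0.3076, 0.1159]
ee_rot: [-0.044, 0.999, 0.0, 0.001]
force: [-2.2, -0.7, 9.7]
grip_width: 0.124
gripper_force: 30.0
```

Emit:
servo_tool:
  motion:
    - [0,0,0.5,0,0,0,0]
    - [0,0,1,0,0,0,0]
    - [0,0,1,0,0,0,0]
    - [0,0,1,0,0,0,0]
    - [0,0,1,0,0,0,0]
    - [0,0,0.5,0,0,0,0]
    - [0,0,0,0,0,0,0]

```text
time_s: 3.55
tool_pos: [0.4071, 0.3076, 0.2666]
ee_rot: [-0.044, 0.999, 0.001, 0.001]
force: [0.9, -1.2, -3.1]
grip_width: 0.13
gripper_force: 30.0
```

```bash
cat > held.py <<'E'
import sys
from look import *
c,out=sys.argv[1:3]; V=dict(red=130,green=80,yellow=170,blue=110)
s,f=shot("scene",out)
zt=s["tool_pos"][2]+float(sys.argv[3]) if len(sys.argv)>3 else s["tool_pos"][2]+.034
q=mask(f["color"],c,40);k,L,sta,ce=cv2.connectedComponentsWithStats(q)
for i in range(1,k):
    if sta[i,4]>150: print("blob",sta[i],ce[i].round(0))
x,y=s["tool_pos"][:2]
q=mask(f["color"],c,V[c]);ys,xs=np.where(q>0);p=ray(f,np.c_[xs,ys],zt)
p=p[(abs(p[:,0]-x)<.13)&(abs(p[:,1]-y)<.03)]
print("top face at z",round(zt,3),len(p),*rect(p))
E
python3 held.py yellow s1; python3 -c "
import cv2;a=cv2.imread('pics/s1.png');cv2.imwrite('pics/s1c.png',cv2.resize(a[60:270,60:290],None,fx=2.6,fy=2.6))"
```

```text
t 3.55 tcp [0.4071 0.3076 0.2666] yaw y-axis 95.01 zaxis [ 0.003  0.002 -1.   ] grip 0.13 29.989005625247955 F [ 0.9 -1.2 -3.1] q [ 0.6   0.01  2.08 -0.    1.05 -1.06]
blob [123   6  15  17 197] [130.  14.]
blob [133  44  20  14 174] [143.  50.]
blob [  81  120   61   77 2181] [109. 160.]
blob [  2 147  23  24 437] [ 13. 158.]
blob [ 315  221   37   77 1342] [333. 261.]
top face at z 0.301 150 [344.9 301.3] [11.7 71.7] 7.91
```

View pics/s1c.png

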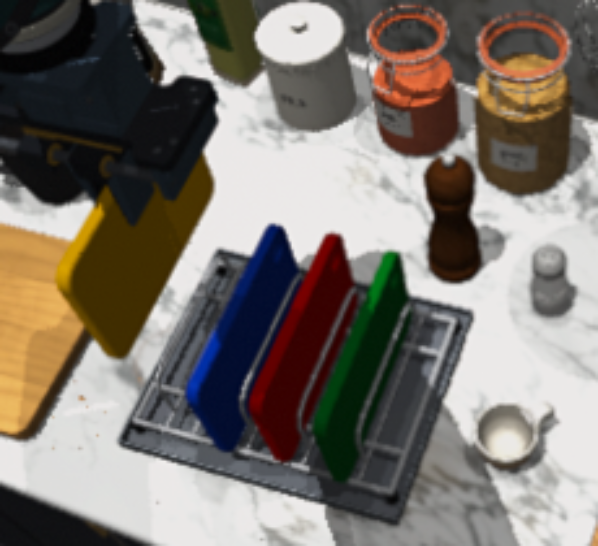

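Yellow board hangs upright in the gripper, clear of the others (blob centre about (109,160)). Carry it across, bowing out in x to keep within reach.

Emit:
servo_tool:
  motion:
    - [0.3,-0.5,0,0,0,0,0]
    - [0.3,-1,0,0,0,0,0]
    - [0.3,-1,0,0,0,0,0]
    - [0.3,-1,0,0,0,0,0]
    - [0.3,-1,0,0,0,0,0]
    - [0.3,-1,0,0,0,0,0]
    - [0,-1,0,0,0,-0.1,0]
    - [0,-1,0,0,0,-0.1,0]

```text
time_s: 4.4
tool_pos: [0.4595, 0.0808, 0.2628]
ee_rot: [-0.031, 1.0, -0.0, -0.001]
force: [0.0, -0.3, -2.5]
grip_width: 0.128
gripper_force: 30.0
```

Emit:
servo_tool:
  motion:
    - [0,-1,0,0,0,-0.1,0]
    - [0,-1,0,0,0,-0.1,0]
    - [0,-1,0,0,0,-0.1,0]
    - [-0.2,-1,0,0,0,0,0]
    - [-0.2,-1,0,0,0,0,0]
    - [-0.2,-1,0,0,0,0,0]
    - [-0.3,-1,0,0,0,0,0]
    - [-0.3,-1,0,0,0,0,0]

```text
time_s: 5.2
tool_pos: [0.423, -0.1586, 0.2629]
ee_rot: [-0.014, 1.0, 0.001, -0.001]
force: [-0.3, 0.6, -2.4]
grip_width: 0.13
gripper_force: 30.0
```

Emit:
servo_tool:
  motion:
    - [-0.2,-1,0,0,0,0,0]
    - [0,-0.3,0,0,0,0,0]
    - [0,0,0,0,0,0,0]
    - [0,0,0,0,0,0,0]
    - [0,0,0,0,0,0,0]

```text
time_s: 5.7
tool_pos: [0.4184, -0.1958, 0.2644]
ee_rot: [-0.014, 1.0, 0.0, -0.0]
force: [-0.0, 0.8, -3.0]
grip_width: 0.127
gripper_force: 30.0
```

```bash
python3 held.py yellow s2; python3 -c "
import cv2;a=cv2.imread('pics/s2.png');cv2.imwrite('pics/s2c.png',cv2.resize(a[120:330,250:450],None,fx=2.8,fy=2.8))"
```

```text
t 5.7 tcp [ 0.4184 -0.1958  0.2644] yaw y-axis 91.62 zaxis [-0.001  0.001 -1.   ] grip 0.127 29.99301016330719 F [-0.   0.8 -3. ] q [-0.49 -0.08  2.17  0.    1.06 -2.09]
blob [ 314  204   51   94 1882] [339. 253.]
top face at z 0.298 186 [ 343.7 -185.5] [33.2 51.2] 5.88
```

View pics/s2c.png

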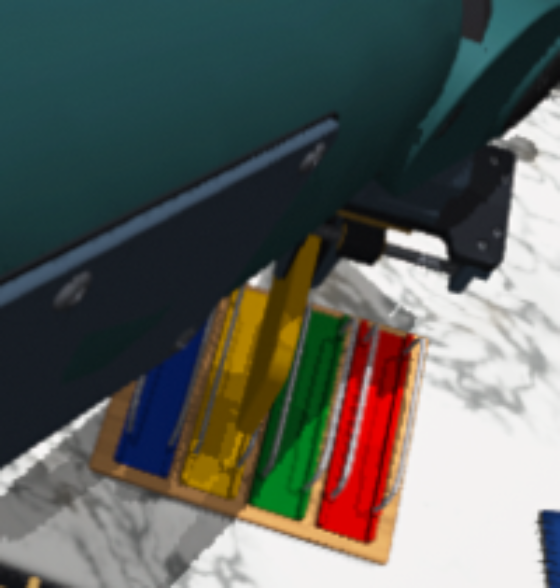

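Yellow board hangs over its holder, its lower near corner at about (337,272) in the full picture. A wrist picture will check the fit.

Emit:
servo_tool:
  motion:
    - [0,0.05,-1,0,0,0,0]
    - [0,0,-1,0,0,0,0]
    - [0,0,-0.6,0,0,0,0]
    - [0,0,0,0,0,0,0]
    - [0,0,0,0,0,0,0]

```text
time_s: 6.25
tool_pos: [0.4187, -0.195, 0.1874]
ee_rot: [-0.014, 1.0, 0.0, -0.0]
force: [-0.5, 0.0, -2.4]
grip_width: 0.13
gripper_force: 30.0
```

```bash
python3 - <<'E'
from look import *
f0=pickle.load(open("scene0.pkl","rb"))
print(ray(f0,[[337.5,271.8]],.178),ray(f0,[[349,254]],.295))
s,f=shot("wrist","w2");R,t=wristRt(f,s)
q=mask(f["color"],"yellow",60);k,L,sta,ce=cv2.connectedComponentsWithStats(q)
for i in range(1,k):
    if sta[i,4]>100: ys,xs=np.where(L==i);print(sta[i],*rect(ray(f,np.c_[xs,ys],s["tool_pos"][2]+.034,R,t)))
E
```

```text
[[ 0.33238573 -0.19879266]] [[ 0.32368441 -0.19850658]]
t 6.25 tcp [ 0.4187 -0.195   0.1874] yaw y-axis 91.61 zaxis [-0.  0. -1.] grip 0.13 29.992891252040863 F [-0.5  0.  -2.4] q [-0.49  0.03  2.22  0.    0.89 -2.09]
[ 233   52   50  202 7537] [ 369.1 -194.9] [19.2 82. ] 1.63
[217 241   9  59 273] [ 419.1 -209.7] [ 3.3 28.3] -1.12
[289 241   8  59 279] [ 418.2 -177.8] [ 3.  28.3] 4.49
[  60  285  339   44 5307] [ 437.3 -206.9] [ 22.5 160.7] -88.36
```

View pics/w2.png

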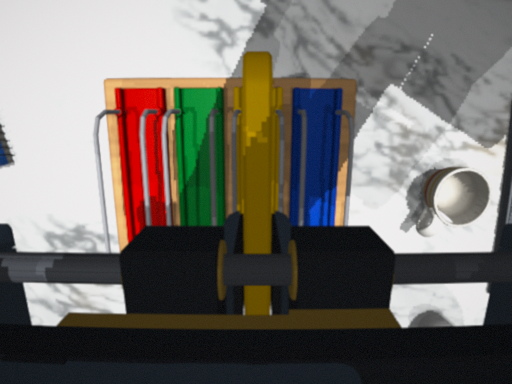

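Wrist view: board (column 257) sits midway between the yellow holder's arches (235, 282), about 4 mm too far in x. I'll correct that and lower it.

Emit:
servo_tool:
  motion:
    - [-0.13,0,-0.5,0,0,0,0]
    - [0,0,-0.7,0,0,0,0]
    - [0,0,-0.6,0,0,0,0]
    - [0,0,-0.3,0,0,0,0]
    - [0,0,-0.2,0,0,0,0]
    - [0,0,-0.07,0,0,0,0]
    - [0,0,0,0,0,0,0]

```text
time_s: 7.0
tool_pos: [0.4149, -0.1955, 0.1164]
ee_rot: [-0.014, 1.0, -0.0, 0.0]
force: [-0.2, 0.9, -3.9]
grip_width: 0.128
gripper_force: 30.0
```

Emit:
servo_tool:
  motion:
    - [0,0,-0.05,0,0,0,0]
    - [0,0,-0.05,0,0,0,0]
    - [0,0,0,0,0,0,0]

```text
time_s: 7.3
tool_pos: [0.4157, -0.1959, 0.115]
ee_rot: [-0.014, 1.0, -0.0, 0.001]
force: [-8.9, 4.5, 30.8]
grip_width: 0.133
gripper_force: 30.0
```

Emit:
servo_tool:
  motion:
    - [0,0,0.05,0,0,0,0.2]
    - [0,0,0,0,0,0,0.45]
    - [0,0,0,0,0,0,0.45]
    - [0,0,0,0,0,0,0.45]
    - [0,0,0.5,0,0,0,0.45]
    - [0,0,1,0,0,0,0.45]
    - [0,0,1,0,0,0,0.45]
    - [0,0,1,0,0,0,0.45]

```text
time_s: 8.1
tool_pos: [0.4143, -0.1952, 0.2203]
ee_rot: [-0.014, 1.0, 0.0, -0.0]
force: [0.7, -0.2, 0.1]
grip_width: 0.45
gripper_force: 0.0
```

```bash
cat > placed.py <<'E'
import sys
from look import *
c,out=sys.argv[1:3]
s,f=shot("wrist",out);R,t=wristRt(f,s)
V=dict(red=90,green=50,yellow=110,blue=70)
for c in V if c=="all" else [c]:
  q=mask(f["color"],c,V[c]);k,L,sta,ce=cv2.connectedComponentsWithStats(q)
  for i in range(1,k):
    if sta[i,4]>300: ys,xs=np.where(L==i);print(c,sta[i],"z.149",*rect(ray(f,np.c_[xs,ys],.149,R,t)))
E
python3 placed.py yellow w3
```

```text
t 8.1 tcp [ 0.4143 -0.1952  0.2203] yaw y-axis 91.57 zaxis [-0.  0. -1.] grip 0.45 0.0 F [ 0.7 -0.2  0.1] q [-0.49 -0.03  2.21 -0.    0.96 -2.09]
yellow [ 235   78   46   83 1770] z.149 [ 351.1 -196.9] [30.7 54.9] -6.36
yellow [ 239  169   37   85 1512] z.149 [ 419.2 -193.6] [26.8 65.5] 2.36
yellow [250 286  13  26 334] z.149 [ 491.7 -192.4] [ 9.7 22.7] 1.59
```

View pics/w3.png

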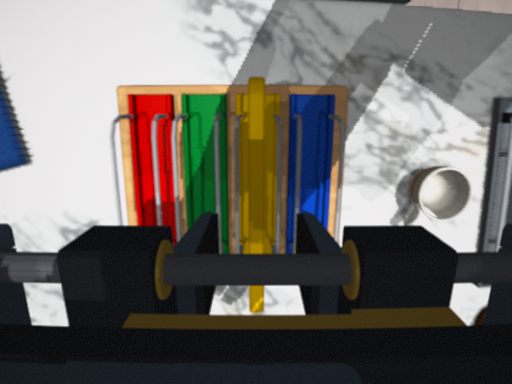

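Yellow stands upright in its holder, top edge in columns 250–263 between its arches, from row 78 to 311. Next is blue.

Emit:
servo_tool:
  motion:
    - [0.3,0.5,0,0,0,0.1,0.45]
    - [0.3,1,0,0,0,0.1,0.45]
    - [0.3,1,0,0,0,0.1,0.45]
    - [0.3,1,0,0,0,0.1,0.45]
    - [0.3,1,0,0,0,0.08,0.45]
    - [0,1,0,0,0,0,0.45]
    - [0,1,0,0,0,0,0.45]
    - [0,1,0,0,0,0,0.45]

```text
time_s: 8.95
tool_pos: [0.4593, 0.0309, 0.2191]
ee_rot: [-0.043, 0.999, -0.0, -0.0]
force: [0.9, -0.8, 0.0]
grip_width: 0.45
gripper_force: 0.0
```

Emit:
servo_tool:
  motion:
    - [0,1,0,0,0,0,0.45]
    - [0,1,0,0,0,0,0.45]
    - [-0.3,1,0,0,0,0,0.45]
    - [-0.3,1,0,0,0,0,0.45]
    - [-0.3,1,0,0,0,0,0.45]
    - [-0.3,1,0,0,0,0,0.45]
    - [-0.3,1,0,0,0,0,0.45]
    - [0,0.4,0,0,0,0,0.45]

```text
time_s: 9.75
tool_pos: [0.4137, 0.2535, 0.2191]
ee_rot: [-0.043, 0.999, 0.0, -0.0]
force: [0.8, 0.0, -0.6]
grip_width: 0.452
gripper_force: 0.0
```

Emit:
servo_tool:
  motion:
    - [0,0,0,0,0,0,0.45]
    - [0,0,0,0,0,0,0.45]

```text
time_s: 9.95
tool_pos: [0.4146, 0.2511, 0.2191]
ee_rot: [-0.043, 0.999, -0.0, -0.0]
force: [-0.3, -0.1, -0.7]
grip_width: 0.451
gripper_force: 0.0
```

```bash
python3 placed.py all w4; python3 - <<'E'
from h import *
im=cv2.imread("pics/w4.png");h=cv2.cvtColor(im,cv2.COLOR_BGR2HSV)
E
```

```text
t 9.95 tcp [0.4146 0.2511 0.2191] yaw y-axis 94.89 zaxis [-0. -0. -1.] grip 0.451 0.0 F [-0.3 -0.1 -0.7] q [ 0.5   0.03  2.16 -0.    0.96 -1.16]
red [ 173   79   21  159 2380] z.149 [386.3 196.9] [ 13.3 114.6] 2.87
green [  92   75   26  151 2120] z.149 [384.7 139.3] [ 12.3 108.8] 3.27
blue [ 251   73   18  181 2873] z.149 [386.2 251.7] [ 11.9 131.2] 4.68
```

View pics/w4.png

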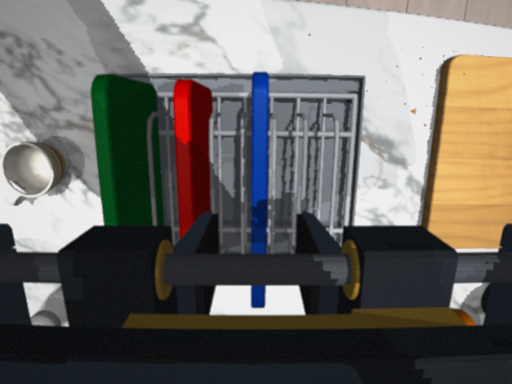

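Blue top edge at column 260 is within the fingers, 2–3 mm off centre. Correct and grip.

Emit:
servo_tool:
  motion:
    - [0.03,0.09,-1,0,0,0,0.45]
    - [0,0,-1,0,0,0,0.45]
    - [0,0,-1,0,0,0,0.45]
    - [0,0,-0.43,0,0,0,0.45]
    - [0,0,0,0,0,0,0.3]
    - [0,0,0,0,0,0,0.0]
    - [0,0,0,0,0,0,0.0]
    - [0,0,0,0,0,0,0.0]

```text
time_s: 10.8
tool_pos: [0.4161, 0.2547, 0.1176]
ee_rot: [-0.042, 0.999, 0.0, 0.001]
force: [1.4, -4.2, 0.7]
grip_width: 0.131
gripper_force: 21.1
```

Emit:
servo_tool:
  motion:
    - [0,0,0,0,0,0,0]
    - [0,0,0,0,0,0,0]
    - [0,0,0,0,0,0,0]

```text
time_s: 11.1
tool_pos: [0.4161, 0.2547, 0.1175]
ee_rot: [-0.043, 0.999, 0.0, 0.001]
force: [-1.8, -1.7, 9.1]
grip_width: 0.128
gripper_force: 30.0
```

Emit:
servo_tool:
  motion:
    - [0,0,0.5,0,0,0,0]
    - [0,0,1,0,0,0,0]
    - [0,0,1,0,0,0,0]
    - [0,0,1,0,0,0,0]
    - [0,0,1,0,0,0,0]
    - [0,0,0.5,0,0,0,0]
    - [0.3,-0.5,0,0,0,0,0]
    - [0.3,-1,0,0,0,0,0]

```text
time_s: 11.9
tool_pos: [0.4337, 0.2099, 0.2675]
ee_rot: [-0.044, 0.999, 0.0, 0.001]
force: [0.5, -0.7, -2.0]
grip_width: 0.128
gripper_force: 30.0
```

Emit:
servo_tool:
  motion:
    - [0.3,-1,0,0,0,0,0]
    - [0.3,-1,0,0,0,0,0]
    - [0.3,-1,0,0,0,0,0]
    - [0,-1,0,0,0,-0.1,0]
    - [0,-1,0,0,0,-0.1,0]
    - [0,-1,0,0,0,-0.1,0]
    - [0,-1,0,0,0,-0.1,0]
    - [0,-1,0,0,0,-0.1,0]

```text
time_s: 12.7
tool_pos: [0.4601, -0.0317, 0.2668]
ee_rot: [-0.012, 1.0, -0.0, 0.0]
force: [0.9, -0.3, -2.6]
grip_width: 0.131
gripper_force: 30.0
```

Emit:
servo_tool:
  motion:
    - [-0.3,-1,0,0,0,0,0]
    - [-0.3,-1,0,0,0,0,0]
    - [-0.3,-1,0,0,0,0,0]
    - [-0.3,-0.6,0,0,0,0,0]
    - [-0.3,0,0,0,0,0,0]
    - [0,0,0,0,0,0,0]
    - [0,0,0,0,0,0,0]

```text
time_s: 13.4
tool_pos: [0.4155, -0.1381, 0.2666]
ee_rot: [-0.013, 1.0, -0.0, 0.0]
force: [-0.0, 0.2, -1.7]
grip_width: 0.13
gripper_force: 30.0
```

Lower to z≈0.19 and check with the wrist camera.

Emit:
servo_tool:
  motion:
    - [0,0,-1,0,0,0,0]
    - [0,0,-1,0,0,0,0]
    - [0,0,-0.6,0,0,0,0]
    - [0,0,0,0,0,0,0]
    - [0,0,0,0,0,0,0]

```text
time_s: 13.9
tool_pos: [0.4159, -0.1382, 0.1889]
ee_rot: [-0.013, 1.0, 0.0, -0.0]
force: [-0.2, -0.4, -2.1]
grip_width: 0.126
gripper_force: 30.0
```

```bash
cat > fit.py <<'E'
import sys
from look import *
c,out=sys.argv[1:3]
s,f=shot("wrist",out);R,t=wristRt(f,s);V=dict(red=40,green=30,yellow=40,blue=40)
q=mask(f["color"],c,V[c]);q[250:]=0
k,L,sta,ce=cv2.connectedComponentsWithStats(q)
z=s["tool_pos"][2]
for i in range(1,k):
    if sta[i,4]>100: print(sta[i])
# near end of held board: widths of mask along rows, near the tool line
for r in range(40,200,12):
    xs=np.where(q[r]>0)[0]
    if len(xs):
        g=np.split(xs,np.where(np.diff(xs)>2)[0]+1);print(r,[(a[0],a[-1]) for a in g if len(a)>2])
E
python3 fit.py blue w5
```

```text
t 13.9 tcp [ 0.4159 -0.1382  0.1889] yaw y-axis 91.49 zaxis [-0.  0. -1.] grip 0.126 29.999459981918335 F [-0.2 -0.4 -2.1] q [-0.37 -0.01  2.26  0.    0.89 -1.97]
[ 233   41   48  209 7506]
52 [(np.int64(243), np.int64(270))]
64 [(np.int64(243), np.int64(270))]
76 [(np.int64(243), np.int64(270))]
88 [(np.int64(244), np.int64(270))]
100 [(np.int64(233), np.int64(280))]
112 [(np.int64(240), np.int64(273))]
124 [(np.int64(236), np.int64(276))]
136 [(np.int64(236), np.int64(277))]
148 [(np.int64(236), np.int64(277))]
160 [(np.int64(236), np.int64(276))]
172 [(np.int64(237), np.int64(276))]
184 [(np.int64(237), np.int64(276))]
196 [(np.int64(237), np.int64(276))]
```

View pics/w5.png

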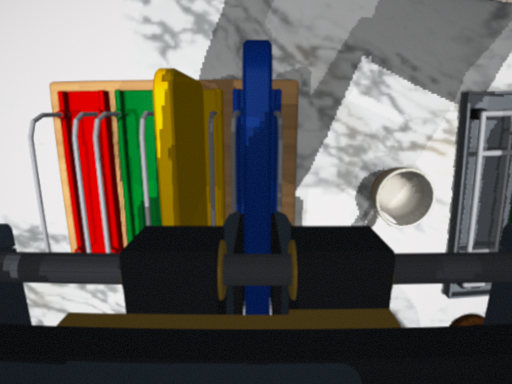

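Blue is centred over its holder (board columns 243–270, holder 233–280), so lower it.

Emit:
servo_tool:
  motion:
    - [0.05,0,-0.5,0,0,0,0]
    - [0,0,-0.7,0,0,0,0]
    - [0,0,-0.6,0,0,0,0]
    - [0,0,-0.3,0,0,0,0]
    - [0,0,-0.2,0,0,0,0]
    - [0,0,-0.1,0,0,0,0]
    - [0,0,0,0,0,0,0]
    - [0,0,0,0,0,0,0]

```text
time_s: 14.75
tool_pos: [0.4175, -0.1388, 0.1172]
ee_rot: [-0.013, 1.0, -0.0, 0.001]
force: [0.5, -0.7, 0.6]
grip_width: 0.131
gripper_force: 30.0
```

Emit:
servo_tool:
  motion:
    - [0,0,-0.03,0,0,0,0]
    - [0,0,0,0,0,0,0]
    - [0,0,0,0,0,0,0]

```text
time_s: 15.05
tool_pos: [0.4176, -0.139, 0.1171]
ee_rot: [-0.013, 1.0, -0.0, 0.0]
force: [-8.7, 2.2, 26.1]
grip_width: 0.132
gripper_force: 30.0
```

Emit:
servo_tool:
  motion:
    - [0,0,0.03,0,0,0,0.2]
    - [0,0,0,0,0,0,0.45]
    - [0,0,0,0,0,0,0.45]
    - [0,0,0,0,0,0,0.45]
    - [0,0,0.5,0,0,0,0.45]
    - [0,0,1,0,0,0,0.45]
    - [0,0,1,0,0,0,0.45]
    - [0,0,1,0,0,0,0.45]

```text
time_s: 15.85
tool_pos: [0.4166, -0.1385, 0.2224]
ee_rot: [-0.013, 1.0, 0.0, -0.0]
force: [0.3, -0.7, 0.4]
grip_width: 0.45
gripper_force: 0.0
```

Emit:
servo_tool:
  motion:
    - [0.4,0.5,0,0,0,0.1,0.45]
    - [0.4,1,0,0,0,0.1,0.45]
    - [0.4,1,0,0,0,0.1,0.45]
    - [0.2,1,0,0,0,0.1,0.45]
    - [0,1,0,0,0,0.08,0.45]
    - [0,1,0,0,0,0,0.45]
    - [0,1,0,0,0,0,0.45]
    - [0,1,0,0,0,0,0.45]

```text
time_s: 16.65
tool_pos: [0.4587, 0.0876, 0.2214]
ee_rot: [-0.041, 0.999, -0.0, -0.0]
force: [0.5, 0.2, 0.6]
grip_width: 0.452
gripper_force: 0.0
```

Emit:
servo_tool:
  motion:
    - [-0.4,1,0,0,0,0,0.45]
    - [-0.4,1,0,0,0,0,0.45]
    - [-0.4,1,0,0,0,0,0.45]
    - [0,0.8,0,0,0,0,0.45]
    - [0,0,0,0,0,0,0.45]
    - [0,0,0,0,0,0,0.45]
    - [0,0,0,0,0,0,0.45]

```text
time_s: 17.35
tool_pos: [0.4229, 0.1998, 0.2213]
ee_rot: [-0.041, 0.999, -0.0, -0.0]
force: [-0.1, -0.1, -0.3]
grip_width: 0.452
gripper_force: 0.0
```

```bash
python3 placed.py red w6; python3 placed.py green w6
```

```text
t 17.35 tcp [0.4229 0.1998 0.2213] yaw y-axis 94.71 zaxis [-0. -0. -1.] grip 0.452 0.0 F [-0.1 -0.1 -0.3] q [ 0.39 -0.01  2.19 -0.    0.96 -1.26]
red [ 247   74   18  137 2198] z.149 [378.  196.2] [11.9 97. ] 4.37
red [247 220  16  34 439] z.149 [447.6 201.3] [11.6 26.9] 4.75
t 17.4 tcp [0.4229 0.1997 0.2213] yaw y-axis 94.69 zaxis [-0. -0. -1.] grip 0.451 0.0 F [-0.2 -0.9  0.2] q [ 0.39 -0.01  2.19 -0.    0.96 -1.26]
green [ 164   69   23  178 2625] z.149 [395.6 139.3] [ 13.  129.8] 3.47
```

Emit:
servo_tool:
  motion:
    - [0.05,0,-1,0,0,0,0.45]
    - [0,0,-1,0,0,0,0.45]
    - [0,0,-1,0,0,0,0.45]
    - [0,0,-0.47,0,0,0,0.45]
    - [0,0,0,0,0,0,0.3]
    - [0,0,0,0,0,0,0.0]
    - [0,0,0,0,0,0,0.0]
    - [0,0,0,0,0,0,0.0]

```text
time_s: 18.25
tool_pos: [0.425, 0.2005, 0.1183]
ee_rot: [-0.041, 0.999, 0.0, 0.001]
force: [1.2, -5.8, 0.4]
grip_width: 0.134
gripper_force: 27.8
```

Emit:
servo_tool:
  motion:
    - [0,0,0,0,0,0,0]
    - [0,0,0,0,0,0,0]
    - [0,0,0,0,0,0,0]

```text
time_s: 18.55
tool_pos: [0.425, 0.2007, 0.1183]
ee_rot: [-0.041, 0.999, 0.0, 0.001]
force: [-1.6, 1.1, 8.6]
grip_width: 0.132
gripper_force: 30.0
```

Emit:
servo_tool:
  motion:
    - [0,0,0.5,0,0,0,0]
    - [0,0,1,0,0,0,0]
    - [0,0,1,0,0,0,0]
    - [0,0,1,0,0,0,0]
    - [0,0,1,0,0,0,0]
    - [0,0,0.5,0,0,0,0]
    - [0.3,-0.5,0,0,0,0,0]
    - [0.3,-1,0,0,0,0,0]

```text
time_s: 19.35
tool_pos: [0.4427, 0.1558, 0.2682]
ee_rot: [-0.042, 0.999, 0.0, 0.001]
force: [0.4, -0.3, -3.5]
grip_width: 0.13
gripper_force: 30.0
```

Emit:
servo_tool:
  motion:
    - [0.3,-1,0,0,0,0,0]
    - [0.3,-1,0,0,0,0,0]
    - [0,-1,0,0,0,-0.07,0]
    - [0,-1,0,0,0,-0.1,0]
    - [0,-1,0,0,0,-0.1,0]
    - [0,-1,0,0,0,-0.1,0]
    - [0,-1,0,0,0,-0.1,0]
    - [0,-1,0,0,0,0,0]

```text
time_s: 20.15
tool_pos: [0.4599, -0.0857, 0.2674]
ee_rot: [-0.013, 1.0, -0.0, 0.0]
force: [-0.1, -0.4, -3.6]
grip_width: 0.126
gripper_force: 30.0
```

Emit:
servo_tool:
  motion:
    - [0,-1,0,0,0,0,0]
    - [0,-1,0,0,0,0,0]
    - [-0.3,-1,0,0,0,0,0]
    - [-0.3,-1,0,0,0,0,0]
    - [-0.3,-1,0,0,0,0,0]
    - [-0.3,-1,0,0,0,0,0]
    - [0,-1,0,0,0,0,0]
    - [0,-0.4,0,0,0,0,0]

```text
time_s: 20.95
tool_pos: [0.424, -0.3085, 0.2675]
ee_rot: [-0.012, 1.0, -0.0, 0.0]
force: [-0.0, -0.1, -2.9]
grip_width: 0.13
gripper_force: 30.0
```

Emit:
servo_tool:
  motion:
    - [0,0,0,0,0,0,0]
    - [0,0,0,0,0,0,0]

```text
time_s: 21.15
tool_pos: [0.4242, -0.3059, 0.2671]
ee_rot: [-0.013, 1.0, 0.0, -0.0]
force: [0.3, 0.3, -2.5]
grip_width: 0.13
gripper_force: 30.0
```

Emit:
servo_tool:
  motion:
    - [-0.1,0,-1,0,0,0,0]
    - [0,0,-1,0,0,0,0]
    - [0,0,-0.6,0,0,0,0]
    - [0,0,0,0,0,0,0]
    - [0,0,0,0,0,0,0]

```text
time_s: 21.65
tool_pos: [0.4217, -0.306, 0.1899]
ee_rot: [-0.014, 1.0, 0.0, -0.0]
force: [0.3, 0.5, -2.3]
grip_width: 0.13
gripper_force: 30.0
```

```bash
python3 fit.py red w7
```

```text
t 21.65 tcp [ 0.4217 -0.306   0.1899] yaw y-axis 91.55 zaxis [-0.  0. -1.] grip 0.13 29.995803236961365 F [ 0.3  0.5 -2.3] q [-0.67  0.13  2.11  0.    0.91 -2.27]
[ 233   43   49  207 7495]
52 [(np.int64(244), np.int64(270))]
64 [(np.int64(244), np.int64(270))]
76 [(np.int64(243), np.int64(270))]
88 [(np.int64(233), np.int64(280))]
100 [(np.int64(233), np.int64(280))]
112 [(np.int64(240), np.int64(273))]
124 [(np.int64(236), np.int64(277))]
136 [(np.int64(236), np.int64(277))]
148 [(np.int64(236), np.int64(276))]
160 [(np.int64(236), np.int64(276))]
172 [(np.int64(236), np.int64(276))]
184 [(np.int64(236), np.int64(276))]
196 [(np.int64(237), np.int64(276))]
```

```bash
python3 - <<'E'
from look import *
s=env.read_state();f=grab_frame("wrist")
from copy import deepcopy
for n,c,tcp in(("w2","yellow",(.4187,-.195,.1874)),("w5","blue",(.4159,-.1382,.1889)),("w7","red",(.4217,-.306,.1899))):
    im=cv2.imread(f"pics/{n}.png");q=mask(im,c,40)
    e=[r for r in range(40,200) if q[r,234:239].sum()+q[r,275:280].sum()>255*5][0]
    top=[r for r in range(20,200) if q[r,250:264].sum()>255*5][0]
    s2=dict(s);s2["tool_pos"]=np.array(tcp);R,t=wristRt(f,s2)
    print(n,e,top,"shoe end x",ray(f,[[257,e]],.027,R,t),"board end",ray(f,[[257,top]],tcp[2]+.033,R,t))
E
```

```text
w2 87 52 shoe end x [[ 0.32798097 -0.19615661]] board end [[ 0.32794339 -0.19617258]]
w5 90 41 shoe end x [[ 0.32782198 -0.13928361]] board end [[ 0.32115232 -0.13948271]]
w7 87 43 shoe end x [[ 0.33081387 -0.30716103]] board end [[ 0.32767526 -0.30726276]]
```

Red aligned (board end 3 mm ahead of shoe end, as it should be). Lower.

Emit:
servo_tool:
  motion:
    - [0,0,-0.5,0,0,0,0]
    - [0,0,-0.7,0,0,0,0]
    - [0,0,-0.6,0,0,0,0]
    - [0,0,-0.3,0,0,0,0]
    - [0,0,-0.2,0,0,0,0]
    - [0,0,-0.1,0,0,0,0]
    - [0,0,0,0,0,0,0]
    - [0,0,0,0,0,0,0]

```text
time_s: 22.55
tool_pos: [0.4219, -0.3071, 0.118]
ee_rot: [-0.013, 1.0, -0.0, 0.0]
force: [-0.5, -0.6, 2.6]
grip_width: 0.131
gripper_force: 30.0
```

Emit:
servo_tool:
  motion:
    - [0,0,-0.03,0,0,0,0]
    - [0,0,0,0,0,0,0]
    - [0,0,0,0,0,0,0]

```text
time_s: 22.85
tool_pos: [0.4219, -0.3072, 0.118]
ee_rot: [-0.013, 1.0, -0.0, 0.0]
force: [-8.2, 3.3, 21.2]
grip_width: 0.129
gripper_force: 30.0
```

Emit:
servo_tool:
  motion:
    - [0,0,0.03,0,0,0,0.2]
    - [0,0,0,0,0,0,0.45]
    - [0,0,0,0,0,0,0.45]
    - [0,0,0,0,0,0,0.45]
    - [0,0,0.5,0,0,0,0.45]
    - [0,0,1,0,0,0,0.45]
    - [0,0,1,0,0,0,0.45]
    - [0,0,1,0,0,0,0.45]

```text
time_s: 23.65
tool_pos: [0.4213, -0.3065, 0.2245]
ee_rot: [-0.013, 1.0, -0.0, 0.0]
force: [-0.0, 0.5, 0.4]
grip_width: 0.448
gripper_force: 0.0
```

Emit:
servo_tool:
  motion:
    - [0.3,0.5,0,0,0,0.1,0.45]
    - [0.3,1,0,0,0,0.1,0.45]
    - [0.3,1,0,0,0,0.1,0.45]
    - [0.3,1,0,0,0,0.1,0.45]
    - [0,1,0,0,0,0.08,0.45]
    - [0,1,0,0,0,0,0.45]
    - [0,1,0,0,0,0,0.45]
    - [0,1,0,0,0,0,0.45]

```text
time_s: 24.45
tool_pos: [0.4574, -0.0805, 0.2234]
ee_rot: [-0.042, 0.999, -0.0, 0.0]
force: [0.4, 0.3, -0.3]
grip_width: 0.449
gripper_force: 0.0
```

Emit:
servo_tool:
  motion:
    - [0,1,0,0,0,0,0.45]
    - [0,1,0,0,0,0,0.45]
    - [0,1,0,0,0,0,0.45]
    - [0,1,0,0,0,0,0.45]
    - [-0.3,1,0,0,0,0,0.45]
    - [-0.4,1,0,0,0,0,0.45]
    - [-0.3,1,0,0,0,0,0.45]
    - [0,0.4,0,0,0,0,0.45]

```text
time_s: 25.25
tool_pos: [0.4266, 0.1422, 0.2233]
ee_rot: [-0.043, 0.999, 0.0, 0.0]
force: [0.1, -0.4, 0.3]
grip_width: 0.452
gripper_force: 0.0
```

Emit:
servo_tool:
  motion:
    - [0,0,0,0,0,0,0.45]
    - [0,0,0,0,0,0,0.45]

```text
time_s: 25.45
tool_pos: [0.4278, 0.14, 0.2228]
ee_rot: [-0.042, 0.999, -0.0, 0.0]
force: [-0.3, 0.3, 0.0]
grip_width: 0.449
gripper_force: 0.0
```

```bash
python3 placed.py green w8
```

```text
t 25.45 tcp [0.4278 0.14   0.2228] yaw y-axis 94.83 zaxis [ 0. -0. -1.] grip 0.449 0.0 F [-0.3  0.3  0. ] q [ 0.26 -0.04  2.22 -0.    0.97 -1.39]
green [ 249   69   18  185 2600] z.149 [398.8 138.9] [ 11.8 135.9] 4.45
```

Emit:
servo_tool:
  motion:
    - [-0.06,0.04,-1,0,0,0,0.45]
    - [0,0,-1,0,0,0,0.45]
    - [0,0,-1,0,0,0,0.45]
    - [0,0,-0.5,0,0,0,0.45]
    - [0,0,0,0,0,0,0.3]
    - [0,0,0,0,0,0,0.0]
    - [0,0,0,0,0,0,0.0]
    - [0,0,0,0,0,0,0.0]

```text
time_s: 26.3
tool_pos: [0.4263, 0.1416, 0.1183]
ee_rot: [-0.042, 0.999, 0.0, 0.001]
force: [0.3, -4.2, -0.5]
grip_width: 0.131
gripper_force: 24.4
```

Emit:
servo_tool:
  motion:
    - [0,0,0,0,0,0,0]
    - [0,0,0,0,0,0,0]
    - [0,0,0,0,0,0,0]

```text
time_s: 26.6
tool_pos: [0.4263, 0.1418, 0.1183]
ee_rot: [-0.042, 0.999, 0.0, 0.001]
force: [-1.5, -0.4, 8.1]
grip_width: 0.132
gripper_force: 30.0
```

Emit:
servo_tool:
  motion:
    - [0,0,0.5,0,0,0,0]
    - [0,0,1,0,0,0,0]
    - [0,0,1,0,0,0,0]
    - [0,0,1,0,0,0,0]
    - [0,0,1,0,0,0,0]
    - [0,0,0.5,0,0,0,0]
    - [0.3,-0.5,0,0,0,0,0]
    - [0.3,-1,0,0,0,0,0]

```text
time_s: 27.4
tool_pos: [0.4439, 0.097, 0.2683]
ee_rot: [-0.043, 0.999, 0.0, 0.001]
force: [0.3, 0.2, -2.7]
grip_width: 0.132
gripper_force: 30.0
```

Emit:
servo_tool:
  motion:
    - [0.3,-1,0,0,0,0,0]
    - [0.3,-1,0,0,0,0,0]
    - [0,-1,0,0,0,-0.08,0]
    - [0,-1,0,0,0,-0.1,0]
    - [0,-1,0,0,0,-0.1,0]
    - [0,-1,0,0,0,-0.1,0]
    - [0,-1,0,0,0,-0.1,0]
    - [0,-1,0,0,0,0,0]

```text
time_s: 28.2
tool_pos: [0.4612, -0.1446, 0.2675]
ee_rot: [-0.013, 1.0, -0.0, 0.0]
force: [0.1, -0.4, -3.0]
grip_width: 0.127
gripper_force: 30.0
```

Emit:
servo_tool:
  motion:
    - [-0.3,-1,0,0,0,0,0]
    - [-0.3,-1,0,0,0,0,0]
    - [-0.3,-1,0,0,0,0,0]
    - [-0.35,-0.57,0,0,0,0,0]
    - [-0.1,0,0,0,0,0,0]
    - [0,0,0,0,0,0,0]
    - [0,0,0,0,0,0,0]

```text
time_s: 28.9
tool_pos: [0.4212, -0.25, 0.2674]
ee_rot: [-0.013, 1.0, 0.0, 0.0]
force: [-0.1, 0.6, -2.9]
grip_width: 0.13
gripper_force: 30.0
```

Emit:
servo_tool:
  motion:
    - [0,0,-1,0,0,0,0]
    - [0,0,-1,0,0,0,0]
    - [0,0,-0.6,0,0,0,0]
    - [0,0,0,0,0,0,0]
    - [0,0,0,0,0,0,0]

```text
time_s: 29.4
tool_pos: [0.4216, -0.2502, 0.1899]
ee_rot: [-0.014, 1.0, -0.0, 0.0]
force: [1.1, -1.2, -3.2]
grip_width: 0.127
gripper_force: 30.0
```

```bash
python3 fit.py green w9
```

```text
t 29.4 tcp [ 0.4216 -0.2502  0.1899] yaw y-axis 91.55 zaxis [ 0. -0. -1.] grip 0.127 29.993233680725098 F [ 1.1 -1.2 -3.2] q [-0.58  0.08  2.17  0.    0.9  -2.18]
[ 233   42   48  208 7371]
52 [(np.int64(244), np.int64(270))]
64 [(np.int64(244), np.int64(270))]
76 [(np.int64(244), np.int64(270))]
88 [(np.int64(234), np.int64(280))]
100 [(np.int64(233), np.int64(280))]
112 [(np.int64(239), np.int64(274))]
124 [(np.int64(237), np.int64(276))]
136 [(np.int64(236), np.int64(277))]
148 [(np.int64(237), np.int64(276))]
160 [(np.int64(237), np.int64(276))]
172 [(np.int64(237), np.int64(276))]
184 [(np.int64(237), np.int64(276))]
196 [(np.int64(237), np.int64(276))]
```

View pics/w9.png

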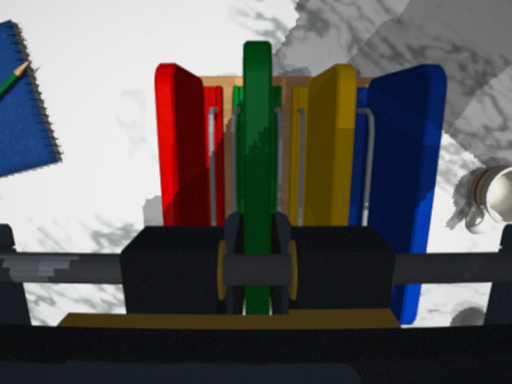

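Green (columns 244–270) is centred over its holder (233–280), with red at column 165 and yellow at 345 clear on either side. Lower it.

Emit:
servo_tool:
  motion:
    - [0,0,-0.5,0,0,0,0]
    - [0,0,-0.7,0,0,0,0]
    - [0,0,-0.6,0,0,0,0]
    - [0,0,-0.3,0,0,0,0]
    - [0,0,-0.2,0,0,0,0]
    - [0,0,-0.1,0,0,0,0]
    - [0,0,-0.03,0,0,0,0]
    - [0,0,0,0,0,0,0]

```text
time_s: 30.25
tool_pos: [0.4218, -0.251, 0.1181]
ee_rot: [-0.013, 1.0, -0.0, 0.0]
force: [-5.5, 2.3, 13.4]
grip_width: 0.135
gripper_force: 30.0
```

Emit:
servo_tool:
  motion:
    - [0,0,0,0,0,0,0]
    - [0,0,0,0,0,0,0]

```text
time_s: 30.45
tool_pos: [0.4218, -0.251, 0.118]
ee_rot: [-0.013, 1.0, -0.0, 0.001]
force: [-5.2, 1.6, 11.5]
grip_width: 0.128
gripper_force: 30.0
```

Release, rise, then move back toward y≈0.1 for a clear view.

Emit:
servo_tool:
  motion:
    - [0,0,0,0,0,0,0.2]
    - [0,0,0,0,0,0,0.45]
    - [0,0,0,0,0,0,0.45]
    - [0,0,0,0,0,0,0.45]
    - [0,0,0.5,0,0,0,0.45]
    - [0,0,1,0,0,0,0.45]
    - [0,0,1,0,0,0,0.45]
    - [0,0,1,0,0,0,0.45]

```text
time_s: 31.25
tool_pos: [0.421, -0.2504, 0.2226]
ee_rot: [-0.013, 1.0, 0.0, -0.0]
force: [0.1, 0.1, 0.7]
grip_width: 0.452
gripper_force: 0.0
```

Emit:
servo_tool:
  motion:
    - [0.3,0.5,0.5,0,0,0,0.45]
    - [0.3,1,0.5,0,0,0,0.45]
    - [0.3,1,0.5,0,0,0,0.45]
    - [0.3,1,0,0,0,0,0.45]
    - [0,1,0,0,0,0,0.45]
    - [0,1,0,0,0,0,0.45]
    - [0,1,0,0,0,0,0.45]
    - [0,1,0,0,0,0,0.45]

```text
time_s: 32.05
tool_pos: [0.4569, -0.0243, 0.2665]
ee_rot: [-0.013, 1.0, -0.0, 0.0]
force: [-0.2, -0.1, 0.3]
grip_width: 0.45
gripper_force: 0.0
```

Emit:
servo_tool:
  motion:
    - [0,1,0,0,0,0,0.45]
    - [0,1,0,0,0,0,0.45]
    - [0,1,0,0,0,0,0.45]
    - [0,1,0,0,0,0,0.45]
    - [0,1,0,0,0,0,0.45]
    - [0,1,0,0,0,0,0.45]
    - [0,1,0,0,0,0,0.45]
    - [0,0,0,0,0,0,0.45]

```text
time_s: 32.85
tool_pos: [0.457, 0.1869, 0.2665]
ee_rot: [-0.014, 1.0, 0.0, 0.0]
force: [0.1, -0.7, -0.3]
grip_width: 0.451
gripper_force: 0.0
```

```bash
python3 - <<'E'
from look import *
s,f=shot("scene","s3")
for c,v in dict(red=130,green=80,yellow=170,blue=110).items():
    q=mask(f["color"],c,v);q[:,:275]=0;q[:,430:]=0;q[:180]=0
    ys,xs=np.where(q>0);p=ray(f,np.c_[xs,ys],.149);k=(p[:,0]<.53);print(c,len(p),*rect(p[k]))
cv2.imwrite("pics/s3c.png",cv2.resize(f["color"][140:330,220:430],None,fx=3,fy=3))
E
```

```text
t 32.85 tcp [0.457  0.1869 0.2665] yaw y-axis 91.63 zaxis [ 0.  0. -1.] grip 0.451 0.0 F [ 0.1 -0.7 -0.3] q [ 0.34 -0.02  2.11  0.    1.06 -1.26]
red 798 [ 397.9 -287.7] [ 50.3 212.6] 1.54
green 714 [ 397.1 -235.7] [ 41. 212.] 1.32
yellow 895 [ 395.7 -186. ] [ 40.3 213.5] 1.54
blue 800 [ 394.1 -134.7] [ 37.4 210.6] 3.26
```

View pics/s3c.png

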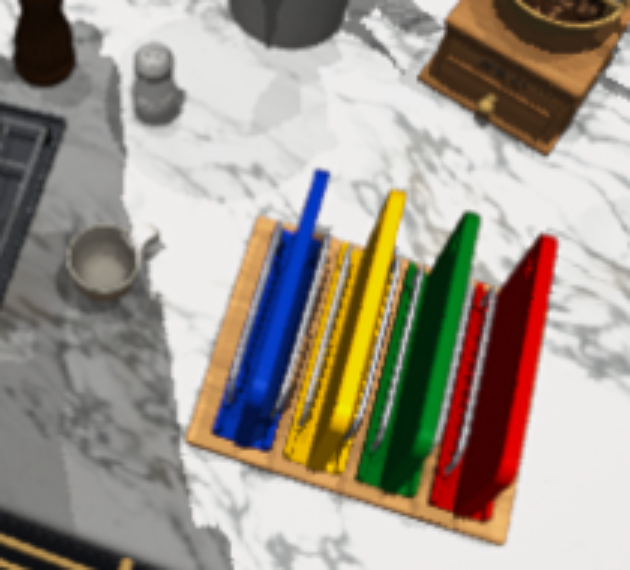

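All four boards stand upright in the holders of their own colour, with their tops at crop columns 322, 396, 470 and 548. The shaker, at crop (157,85), and the cup stand where they were. I'm handing in.

```bash
python3 -c "
from cell import env
print(env.sign_off())"
```

```text
the job is handed in; nothing more can be done
None
```

All four cutting boards now stand upright and seated in the holders of their own colour, the salt shaker was not touched, and the job was handed in at about 33 s of the 122 s allowed.

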